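Switch on the microscope modules in order

ROBOT

A 6-joint arm with a two-finger parallel gripper is mounted at the origin on the work surface. World frame = base frame: x ahead of the robot, y to its left, z up, the work surface at z = 0. Lengths are in m, angles in rad, forces in N, time in s.
With the tool pointing down it reaches from about 0.25 to 0.775 m from the base axis. Payload 8.9 kg.
Tool frame: the origin (TCP) lies between the finger pads; the fingertips stand 11 mm ahead of it and the grasp point (between the pads) lies 8 mm behind it (robot.finger_overhang is the distance from the TCP to the fingertips, in m); z points along the fingers, y is the line along which they close (so a half turn about z gives the same grasp; the last joint's range is limited). The gripper opens to 85 mm and grips with 20 to 120 N. Pads are 22 mm wide; open, the fingers measure 114 mm over their backs; the gripper's body (76 mm by 85 mm) begins 54 mm behind the grasp point. The pads swing forward as they close: fully open they stand 13 mm farther back than shut.
Start: joints at [-1.384, 0.291, -0.153, 1.127, 0, 1.431], TCP at [0.168, -0.497, 0.242] pointing down, gripper open.
Joint ranges: [-2.52, 2.52], [-0.91, 1.74], [-1.3, 1.37], [-1.96, 2.02], [-1.52, 1.47], [-3.14, 3.14]. Speed limits (rad/s): [2.22, 2.22, 2.79, 3.14, 3.14, 3.14].

INTERFACE

Orientations are given as a unit quaternion [w, x, y, z].
In Python, from plant import monitor, get_image, robot, spotter gives the robot as it stands.
- The arm moves only by the shell command python3 -m pendant 'ROWS' [OPENING] [FORCE]. ROWS is JSON, a list that holds one entry, the list of rows, each a list of 4 numbers: the shift along the tool's x, y, z in m, then the turn about the tool's z in degrees. In form: [[[tx, ty, tz, roll], ...]]. A call has 1 to 12 rows; each row shifts and turns the commanded pose from where the row before left it, along the tool's axes as they then stand; what a row does not reach is not made up. A row lasts 1/8 s, in which the tool goes at most 62.5 mm and 10.7 degrees, less where a joint would pass 70% of its speed; a pose out of reach is approached as far as the arm can. A call is refused whole if a number of a shift passes 0.0625 or a number of a turn 10.7, either way. A call with a gripper value outside its range is refused whole. OPENING is the finger opening in m, from 0 to 0.0854, set as the call begins (- or left out, the last holds). The fingers move at their own pace and stop on an object; FORCE is the grip in N (left out, the last holds). Time passes only in rows, so rows that do not move let the fingers close. It gives the time, the measured TCP pose, the force, the opening and the grip force at its end, in the units of the state.
- monitor.observe(): the state, without advancing time (a new reading comes with each control period).
- get_image(name): name is "side" or "top"; returns a dict with "frame" (400x640x3 uint8, red, green, blue), "K" (3x3 intrinsics, pixels), "k1" (the pictures are not rectified: a ray, as slopes to the right and down, at radius r is drawn at 1 + k1 r^2 times it, then the intrinsics apply), "extrinsics" (4x4, takes a point from world to camera coordinates). Camera axes: x right, y down, z forward; pixel columns grow to the right and rows downward; lengths in m; the calibration is good to about 2 mm. A picture is of the moment at which its call begins. There is no depth.
- robot.close_job(): hands the job in; it is judged then, once.
Trained networks look in the newest picture that a camera, given by its name, has taken for a name from the list of things; names that differ only in an ending like _2 or _b are one class to them, and where a whole thing is asked for, a point or a joint stands for the part that bears it (a point fixed in the world has none). Each returns a list of dicts, best first, with "conf" (0 to 1); they miss things now and then, are a little off and sometimes report something else, mostly with a low value. They report only what shows in the picture. A call takes as long as a camera call. They do not tell look-alikes from the thing itself.
- spotter.find_in(camera, query): "box" ([left, top, right, bottom] in pixels, round what is visible of it).
The state is a dict: "t": time; "joint_positions": joint angles; "qd": joint speeds; "joint_torque": joint torques, N m; "eef_pos": TCP position; "orientation": TCP orientation; "force": force on the tool from outside, world axes, zero at the start; "torque": the same for the moment, N m; "opening": finger opening in m; "grasp_force": force on a finger pad.
Only numpy, scipy, OpenCV 4.12 (cv2) and the standard library are available. Lean on these libraries where they do the work, as an engineer would, in place of code of your own. Each camera call takes 0.05 s, during which the arm holds its last target. There are 200 camera calls.

TASK

Switch on the microscope by pressing the keys on its little boxes in this order: first the lamp's yellow key, then the camera's blue key, then the stage drive's green key, each lightly and all the way down so that it stays down. Leave the red shutter key up, do not shove or lift any of the boxes, do not disturb the flask, oil bottle, mouse or tube rack, and finish with the hand clear.

Things in the scene. Friction and masses are not known exactly. Their poses are not given: they have to be found in the camera images.
- lamp: lamp supply: light-grey metal box with vent slots, YELLOW round push key. Loose on the bench, 110 (x, front to back) x 100 (y) x 70 mm high without its key, 0.85 kg nominal, upright. Origin: centre of the underside, on the bench; x points to the back, z up. Key axis 20 mm from the box's centre towards the front (-x).
- lamp_cap (a point): centre of the flat top of that key (30 mm across, firm rubber cap that gives 1 mm for every 3 N and springs back); moves with the key. Key up: 88 mm above the bench, 18 mm proud of the box lid; fully down: 78 mm, still 8 mm proud when let go.
- lamp_key (a joint): key travel, m: 0 = up (off), 0.010 = fully down (hard stop). Pushed straight down; it moves at about 3 N plus slight damping, has no spring and stays where it is pushed. It counts as on from 0.006. More than 20 N is rough handling.
- camera: camera controller: mid-grey low box with a small black lens disc, BLUE round push key. Loose on the bench, 100 (x, front to back) x 90 (y) x 45 mm high without its key, 0.85 kg nominal, upright. Origin: centre of the underside, on the bench; x points to the back, z up. Key axis 20 mm from the box's centre towards the front (-x).
- camera_cap (a point): centre of the flat top of that key (30 mm across, firm rubber cap that gives 1 mm for every 3 N and springs back); moves with the key. Key up: 63 mm above the bench, 18 mm proud of the box lid; fully down: 53 mm, still 8 mm proud when let go.
- camera_key (a joint): key travel, m: 0 = up (off), 0.010 = fully down (hard stop). Pushed straight down; it moves at about 3 N plus slight damping, has no spring and stays where it is pushed. It counts as on from 0.006. More than 20 N is rough handling.
- stage: stage drive: white box with a dark cross mark, GREEN round push key. Loose on the bench, 110 (x, front to back) x 96 (y) x 60 mm high without its key, 0.85 kg nominal, upright. Origin: centre of the underside, on the bench; x points to the back, z up. Key axis 20 mm from the box's centre towards the front (-x).
- stage_cap (a point): centre of the flat top of that key (30 mm across, firm rubber cap that gives 1 mm for every 3 N and springs back); moves with the key. Key up: 78 mm above the bench, 18 mm proud of the box lid; fully down: 68 mm, still 8 mm proud when let go.
- stage_key (a joint): key travel, m: 0 = up (off), 0.010 = fully down (hard stop). Pushed straight down; it moves at about 3 N plus slight damping, has no spring and stays where it is pushed. It counts as on from 0.006. More than 20 N is rough handling.
- shutter: shutter box: light-grey box with a black stripe, RED round push key (stays off). Loose on the bench, 100 (x, front to back) x 90 (y) x 55 mm high without its key, 0.85 kg nominal, upright. Origin: centre of the underside, on the bench; x points to the back, z up. Key axis 20 mm from the box's centre towards the front (-x).
- shutter_cap (a point): centre of the flat top of that key (30 mm across, firm rubber cap that gives 1 mm for every 3 N and springs back); moves with the key. Key up: 73 mm above the bench, 18 mm proud of the box lid; fully down: 63 mm, still 8 mm proud when let go.
- shutter_key (a joint): key travel, m: 0 = up (off), 0.010 = fully down (hard stop). Pushed straight down; it moves at about 3 N plus slight damping, has no spring and stays where it is pushed. It counts as on from 0.006. More than 20 N is rough handling.
- flask: small conical glass flask, loose, 70 mm across the foot, 108 mm high, behind the boxes; origin at centre of underside. Leave alone.
- oil: amber glass immersion-oil bottle, loose, 30 mm across, 70 mm high, between boxes and robot; origin at centre of underside. Leave alone.
- mouse: white computer mouse with a grey wheel, loose, 100 x 60 x 37 mm high, between boxes and robot; origin at centre of underside. Leave alone.
- rack: blue tube rack with three capped tubes, one loose piece, 60 x 120 mm, 82 mm high over the tube caps, behind the boxes; origin at centre of underside. Leave alone.
Things that resemble listed ones, but are neither listed nor needed, are in the scene too. Leave any pink or turquoise look-alike of the lamp alone.

How it is judged:
By the outcome, as a careful person would: the job done as asked, in the order asked, and still so for the second after the job is handed in, with the robot touching nothing.
It also fails if it takes over 48 s, if anything falls off the work surface, if the arm or the gripper's body presses on something with over 40 N, if the wrist force passes 120 N, or if a joint passes its speed limit or range.

## Working session

There is one attempt and no reset: what is moved stays moved. The work goes in short steps, Python scripts to look and compute and a shell command to move; the robot and the scene stay as the last step left them, time stands still between calls to the robot, and variables do not carry over. Pictures are saved under pics/ and viewed, at most 10 in all, crops included, and the job is handed in when it is done.

```bash
mkdir -p pics; python3 - <<'E'
from plant import monitor,get_image,robot,spotter
import cv2,numpy as np
s=monitor.observe();print(s['t'],s['eef_pos'],s['orientation'],s['force'],s['opening'],robot.finger_overhang)
for c in('top','side'):
    d=get_image(c);cv2.imwrite(f'pics/{c}0.png',d['frame'][:,:,::-1]);print(c,d['K'].tolist(),d['k1'],np.round(d['extrinsics'],3).tolist())
    for q in('lamp','camera','stage','shutter','flask','oil','mouse','rack'):
        print(q,[(np.round(r['box']).astype(int).tolist(),round(r['conf'],2)) for r in spotter.find_in(c,q)])
E
```

```text
0.0 [ 0.16793468 -0.49694259  0.24171363] [-6.87139195e-04  9.86761677e-01  1.62175581e-01 -3.63388711e-05] [-0.54617409  0.38952706 -0.32888211] 0.08533606759163793 0.011
top [[428.10191184089996, 0.0, 313.047244155597], [0.0, 428.10191184089996, 197.72881951857087], [0.0, 0.0, 1.0]] -0.04680824559435219 [[0.022, -1.0, 0.001, 0.076], [-0.996, -0.022, -0.082, 0.575], [0.082, 0.001, -0.997, 1.126], [0.0, 0.0, 0.0, 1.0]]
lamp [([153, 186, 210, 241], 0.97), ([225, 189, 276, 238], 0.93), ([240, 114, 291, 165], 0.85), ([283, 250, 330, 300], 0.57)]
camera [([358, 202, 394, 240], 0.73), ([223, 189, 272, 238], 0.67)]
stage [([424, 175, 474, 218], 0.92)]
shutter []
flask [([310, 130, 336, 156], 0.62), ([371, 223, 382, 230], 0.52)]
oil [([246, 256, 263, 268], 0.71), ([313, 132, 336, 156], 0.34)]
mouse [([392, 250, 417, 293], 0.93)]
rack [([414, 131, 464, 161], 0.98)]
side [[392.8558722068336, 0.0, 314.9962413933688], [0.0, 392.8558722068336, 193.06920440345613], [0.0, 0.0, 1.0]] -0.016614579429586534 [[-0.76, -0.65, 0.01, 0.502], [-0.4, 0.455, -0.795, 0.262], [0.512, -0.608, -0.606, 0.671], [0.0, 0.0, 0.0, 1.0]]
lamp [([195, 185, 264, 244], 0.77), ([244, 232, 313, 303], 0.67), ([356, 227, 425, 295], 0.65)]
camera [([356, 172, 406, 214], 0.83), ([422, 191, 470, 223], 0.61)]
stage [([375, 133, 423, 175], 0.81)]
shutter [([295, 195, 348, 240], 0.65), ([326, 284, 343, 317], 0.63)]
flask [([268, 160, 294, 204], 0.9), ([421, 192, 469, 223], 0.61)]
oil [([328, 285, 343, 317], 0.67), ([371, 134, 424, 174], 0.6), ([246, 230, 314, 304], 0.48), ([293, 192, 348, 242], 0.37)]
mouse []
rack [([335, 119, 370, 159], 0.75), ([317, 201, 333, 211], 0.55), ([278, 251, 293, 265], 0.37)]
```

View pics/top0.png

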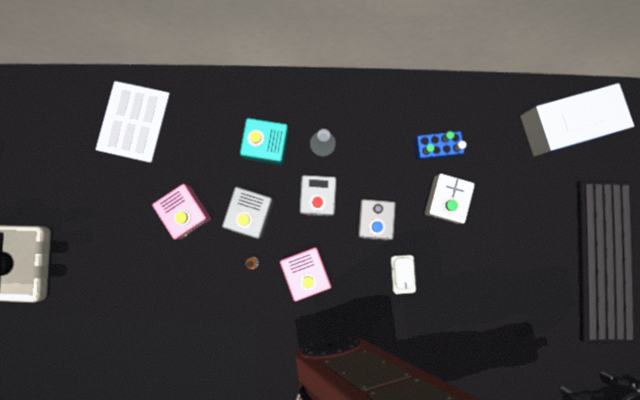

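View pics/side0.png

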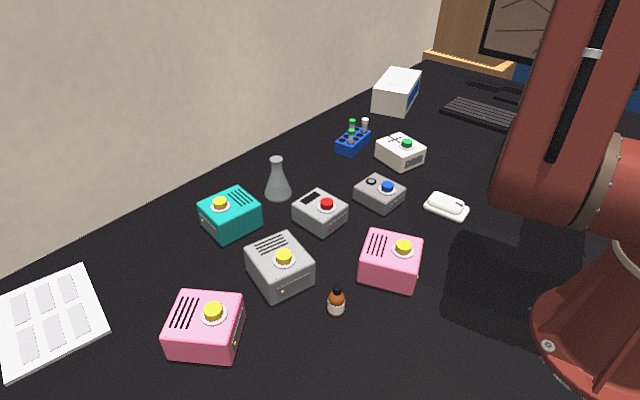

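The top view shows four yellow keys: pink box (181,217), grey slotted box (244,219), turquoise box (256,138) and pink box (308,282). By the description, the lamp is the grey box at top (244,219), side (284,257). The blue key is at (377,227), green at (452,205) and red at (318,202). The rack also has green tube caps.

```bash
cat > h.py <<'E'
import cv2,numpy as np
from plant import monitor,get_image
def undist(d,uv):
    K,k=d['K'],d['k1'];return cv2.undistortPoints(np.array([[uv]],float),K,np.array([k,0,0,0,0.]))[0,0]
def ray(d,uv):
    E=d['extrinsics'];R,t=E[:3,:3],E[:3,3];v=R.T@np.r_[undist0(d,uv),1];return -R.T@t,v/np.linalg.norm(v)
undist0=undist
def onz(d,uv,z):
    c,v=ray(d,uv);return c+v*(z-c[2])/v[2]
def tri(a,ua,b,ub):
    A=np.zeros((3,3));B=np.zeros(3)
    for d,u in((a,ua),(b,ub)):
        c,v=ray(d,u);P=np.eye(3)-np.outer(v,v);A+=P;B+=P@c
    return np.linalg.solve(A,B)
H={'yellow':(22,35),'blue':(100,120),'green':(50,75),'red':(0,6)}
def blob(d,col,near,r=14):
    f=d['frame'];h=cv2.cvtColor(f,cv2.COLOR_RGB2HSV);lo,hi=H[col]
    m=cv2.inRange(h,(lo,140,70),(hi,255,255))
    n,l,st,ce=cv2.connectedComponentsWithStats(m)
    k=[(st[i,4],ce[i].round(1).tolist()) for i in range(1,n) if np.hypot(*(ce[i]-near))<r and st[i,4]>8]
    return max(k) if k else None
E
python3 - <<'E'
from h import *
T,S=get_image('top'),get_image('side')
for c,a,b,z in(('yellow',(244,219),(284,257),.088),('blue',(377,227),(388,186),.063),('green',(452,205),(407,143),.078),('red',(318,202),(327,203),.073)):
    p,q=blob(T,c,a),blob(S,c,b);print(c,p,q,onz(T,p[1],z-.003).round(4),onz(S,q[1],z-.002).round(4),tri(T,p[1],S,q[1]).round(4))
for n,uv,z in(('flask',(323,140),.1),('oil',(252,263),.06),('mouse',(403,274),.03),('pink1',(181,217),.088),('pink2',(308,282),.088),('rack',(440,144),.08)):print(n,onz(T,uv,z).round(3))
f=T['frame'][170:260,140:340];cv2.imwrite('pics/crop.png',cv2.resize(f,None,fx=4,fy=4,interpolation=2)[:,:,::-1])
E
```

```text
Traceback (most recent call last):
TypeError: 'NoneType' object is not subscriptable
```

```bash
cat > m.py <<'E'
from h import *
T,S=get_image('top'),get_image('side')
for c,a,b,z in(('yellow',(244,219),(284,257),.088),('blue',(377,227),(388,186),.063),('green',(452,205),(407,143),.078),('red',(318,202),(327,203),.073)):
    p,q=blob(T,c,a),blob(S,c,b)
    if not(p and q):
        print(c,p,q,[cv2.cvtColor(d['frame'],cv2.COLOR_RGB2HSV)[v,u].tolist() for d,(u,v) in((T,a),(S,b))]);continue
    print(c,p,q,onz(T,p[1],z-.003).round(4),onz(S,q[1],z-.002).round(4),tri(T,p[1],S,q[1]).round(4))
for n,uv,z in(('flask',(323,140),.1),('oil',(252,263),.06),('mouse',(403,274),.03),('pink1',(181,217),.088),('pink2',(308,282),.088),('rack',(440,144),.08)):print(n,onz(T,uv,z).round(3))
f=T['frame'][170:260,140:340];cv2.imwrite('pics/crop.png',cv2.resize(f,None,fx=4,fy=4,interpolation=2)[:,:,::-1])
E
python3 m.py
```

```text
yellow None (np.int32(104), [283.2, 257.0]) [[30, 120, 252], [30, 135, 247]]
blue (np.int32(71), [376.9, 226.3]) (np.int32(103), [387.0, 185.9]) [ 0.4992 -0.0782  0.06  ] [ 0.4969 -0.0702  0.061 ] [ 0.5001 -0.0785  0.0548]
green (np.int32(46), [451.7, 204.8]) (np.int32(62), [406.6, 142.5]) [ 0.5581 -0.2686  0.075 ] [ 0.5547 -0.2575  0.076 ] [ 0.5595 -0.2701  0.0687]
red (np.int32(66), [317.2, 201.9]) (np.int32(121), [326.4, 203.1]) [0.5584 0.0778 0.07  ] [0.5561 0.0849 0.071 ] [0.5597 0.0785 0.065 ]
flask [0.714 0.067 0.1  ]
oil [0.398 0.242 0.06 ]
mouse [ 0.375 -0.153  0.03 ]
pink1 [0.511 0.422 0.088]
pink2 [0.356 0.097 0.088]
rack [ 0.715 -0.237  0.08 ]
```

View pics/crop.png

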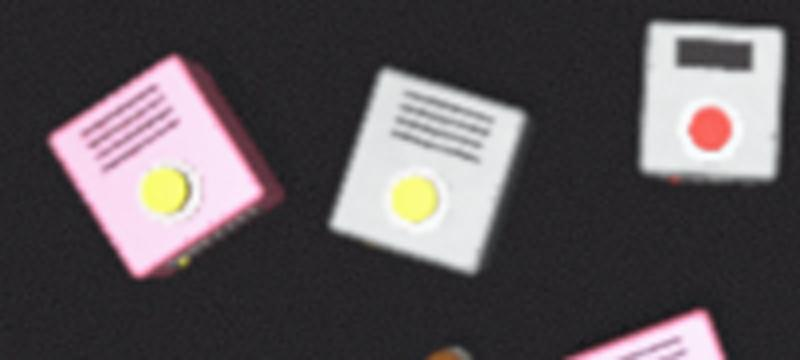

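The close crop shows the grey slotted box, yellow key at about (243,220) in the top image, between the pink box and the red shutter box. I'll close the gripper and turn it so the tool axes line up with the world axes.

```bash
python3 -m pendant '[[[0,0,0,-10.19],[0,0,0,-10.19],[0,0,0,-10.19],[0,0,0,-10.19],[0,0,0,-10.19],[0,0,0,-10.19],[0,0,0,-10.19],[0,0,0,0]]]' 0 20
sed -i "s/(22,35)/(24,35)/; s/140,70/105,70/" h.py
python3 - <<'E'
from h import *
s=monitor.observe();print(s['joint_positions'].round(2),s['orientation'].round(4),s['force'])
T=get_image('top');p=blob(T,'yellow',(243,220),8);print(p,onz(T,p[1],.085).round(4))
E
```

```text
t: 2.1
eef_pos: [0.168, -0.4974, 0.2423]
orientation: [-0.0, 0.708, 0.707, 0.0]
force: [0.1, -0.4, 1.1]
opening: -0.0004
grasp_force: 0.0
[-1.38  0.29 -0.15  1.13  0.    0.19] [-0.      0.7075  0.7067  0.    ] [ 0.08862392 -0.42633806  1.05635303]
(np.int32(83), [243.3, 219.3]) [0.509  0.2642 0.085 ]
```

```bash
python3 -m pendant '[[[0.042,0.025,0,0],[0.042,0.025,0,0],[0.042,0.025,0,0],[0.042,0.025,0,0],[0.042,0.025,0,0],[0.042,0.025,0,0],[0.042,0.025,0,0],[0.042,0.025,0,0],[0.042,0.025,0,0],[0.042,0.025,0,0],[0.042,0.025,0,0],[0.042,0.025,0,0]]]'
python3 -m pendant '[[[0.042,0.01,0,0],[0.042,0.01,0,0],[0.042,0.01,0,0],[0.042,0.01,0,0],[0.042,0.003,0,0],[0.042,0,0,0],[0.005,0,0.025,0],[0,0,0.04,0],[0,0,0.03,0],[0,0,0,0]]]'
python3 - <<'E'
from h import *
s=monitor.observe();print(s['eef_pos'].round(4),s['orientation'].round(4),s['force'].round(2))
S=get_image('side');T=get_image('top')
p=s['eef_pos']-[0,0,.011]
for n,d in(('side',S),('top',T)):
    E,K=d['extrinsics'],d['K']
    for q in (p,np.array([.509,.2642,.088])):
        c=E[:3,:3]@q+E[:3,3];print(n,(K[:2,:2]@(c[:2]/c[2])+K[:2,2]).round(1))
f=np.hstack([S['frame'][180:320,200:340],T['frame'][150:290,180:320]]);cv2.imwrite('pics/a1.png',cv2.resize(f,None,fx=2.8,fy=2.8,interpolation=2)[:,:,::-1])
E
```

```text
t: 3.65
eef_pos: [0.4688, 0.0082, 0.2425]
orientation: [0.0, 0.709, 0.706, 0.0]
force: [0.7, -0.6, 0.4]
opening: 0.0002
grasp_force: 0.0
t: 4.9
eef_pos: [0.5095, 0.2631, 0.1454]
orientation: [-0.001, 0.708, 0.706, -0.002]
force: [0.4, -0.5, 0.5]
opening: -0.0
grasp_force: 0.0
[0.5095 0.2631 0.1454] [-0.0009  0.7082  0.706  -0.002 ] [ 0.44 -0.53  0.54]
side [283.8 233.6]
side [284.6 252.7]
top [240.4 218.5]
top [243.  219.3]
```

View pics/a1.png

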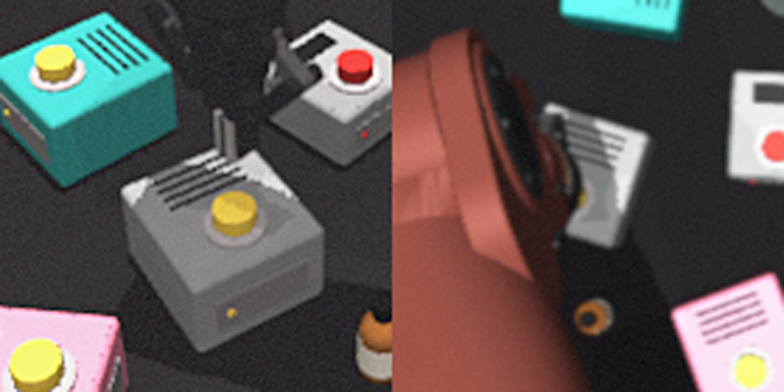

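The side view shows the closed fingertips at about (281,237), directly above the grey lamp's yellow key, whose top is at (284,254). That is aligned to within a few millimetres, so I'll lower.

```bash
python3 -m pendant '[[[-0.002,-0.001,0.02,0],[0,0,0.02,0],[0,0,0.002,0],[0,0,0.002,0],[0,0,0.002,0],[0,0,0.002,0],[0,0,0.002,0],[0,0,0.002,0],[0,0,0,0]]]'
```

```text
t: 6.12
eef_pos: [0.5103, 0.2617, 0.0954]
orientation: [0.0, 0.707, 0.707, 0.0]
force: [0.9, 1.1, 0.7]
opening: 0.0
grasp_force: 1.1
```

```bash
python3 -m pendant '[[[0,0,0.002,0],[0,0,0.002,0],[0,0,0.001,0],[0,0,0,0],[0,0,0,0]]]'
```

```text
t: 6.75
eef_pos: [0.5101, 0.2616, 0.0903]
orientation: [0.0, 0.707, 0.707, 0.0]
force: [2.1, 0.1, 2.4]
opening: -0.0
grasp_force: 1.1
```

```bash
python3 -c "
from h import *
for i in range(4):
    s=monitor.observe();print(s['eef_pos'].round(4),s['force'].round(2),s['torque'].round(2));get_image('side')"
```

```text
[0.5101 0.2616 0.0903] [2.05 0.08 2.39] [ 0.16 -0.31  0.01]
[0.5101 0.2616 0.0903] [1.31 0.9  2.74] [ 0.08 -0.32 -0.01]
[0.5101 0.2616 0.0903] [1.57 0.05 2.66] [ 0.14 -0.3  -0.01]
[0.5101 0.2616 0.0903] [1.4  1.41 1.76] [ 0.13 -0.31 -0.  ]
```

```bash
python3 -m pendant '[[[0,0,0.001,0],[0,0,0.001,0],[0,0,0.001,0],[0,0,0,0]]]'
```

```text
t: 7.45
eef_pos: [0.5101, 0.2616, 0.0874]
orientation: [0.0, 0.707, 0.707, 0.0]
force: [0.6, 1.1, 5.0]
opening: 0.0004
grasp_force: 2.5
```

```bash
python3 -m pendant '[[[0,0,0.001,0],[0,0,0.0005,0],[0,0,0,0]]]'
```

```text
t: 7.82
eef_pos: [0.5102, 0.2616, 0.0862]
orientation: [0.0, 0.707, 0.707, 0.0]
force: [-0.1, -0.2, 8.3]
opening: -0.0002
grasp_force: 4.1
```

```bash
python3 -m pendant '[[[0,0,-0.005,0],[0,0,-0.03,0],[0,0,-0.04,0],[-0.02,0,-0.03,0],[-0.04,-0.001,0,0],[-0.04,-0.002,0,0],[-0.04,-0.002,0,0],[-0.04,-0.002,0,0],[-0.04,-0.002,0,0],[-0.04,-0.002,0,0],[-0.04,0,0,0],[-0.04,0,0,0]]]'
python3 -m pendant '[[[0,0,0.035,0],[0,0,0.035,0],[0,0,0.02,0],[0,0,0,0],[0,0,0,0]]]'
python3 - <<'E'
from h import *
s=monitor.observe();print(s['eef_pos'].round(4),s['force'].round(2))
S=get_image('side');T=get_image('top')
p=s['eef_pos']-[0,0,.011]
for q in (p,np.array([.4992,-.0782,.063])):
    c=S['extrinsics'][:3,:3]@q+S['extrinsics'][:3,3];print((S['K'][:2,:2]@(c[:2]/c[2])+S['K'][:2,2]).round(1))
print(blob(T,'green',(452,205)))
f=np.hstack([S['frame'][130:250,330:450],S['frame'][200:320,220:340]]);cv2.imwrite('pics/a2.png',cv2.resize(f,None,fx=3.3,fy=3.3,interpolation=2)[:,:,::-1])
E
```

```text
t: 9.32
eef_pos: [0.4982, -0.0794, 0.1904]
orientation: [-0.001, 0.707, 0.707, -0.0]
force: [0.0, 0.7, -0.0]
opening: -0.0004
grasp_force: 0.0
t: 9.95
eef_pos: [0.4993, -0.0784, 0.1014]
orientation: [0.0, 0.707, 0.707, 0.0]
force: [-0.8, 0.5, 0.5]
opening: 0.0001
grasp_force: 0.0
[ 0.4993 -0.0784  0.1014] [-0.84  0.46  0.51]
[389.6 173.8]
[388.1 183.4]
None
```

View pics/a2.png

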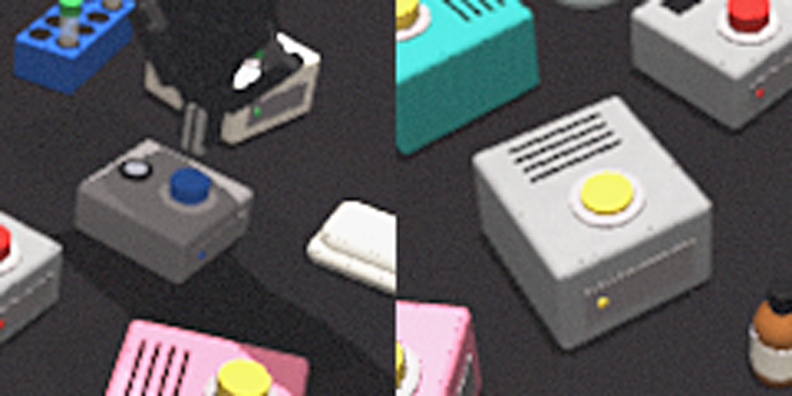

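The view shows the lamp's yellow key sitting low, so it is down. The fingertips at (389,176) are right above the blue key top at (388,184), so I'll lower.

```bash
python3 -m pendant '[[[0,0,0.014,0],[0,0,0.01,0],[0,0,0.002,0],[0,0,0.002,0],[0,0,0.002,0],[0,0,0.002,0],[0,0,0.002,0],[0,0,0.001,0],[0,0,0,0],[0,0,0,0]]]'
```

```text
t: 11.3
eef_pos: [0.4991, -0.0784, 0.0658]
orientation: [0.0, 0.707, 0.707, 0.0]
force: [-1.0, 0.3, 2.3]
opening: 0.0005
grasp_force: 1.1
```

```bash
python3 -m pendant '[[[0,0,0.001,0],[0,0,0.001,0],[0,0,0.001,0],[0,0,0.001,0],[0,0,0,0],[0,0,0,0]]]'
```

```text
t: 12.05
eef_pos: [0.4992, -0.0784, 0.062]
orientation: [0.0, 0.707, 0.707, 0.0]
force: [-2.1, 0.4, 5.7]
opening: 0.0001
grasp_force: 3.0
```

```bash
python3 -m pendant '[[[0,0,0.001,0],[0,0,0,0],[0,0,0,0]]]'
```

```text
t: 12.42
eef_pos: [0.4992, -0.0785, 0.0612]
orientation: [0.0, 0.707, 0.707, 0.0]
force: [-2.7, 0.8, 8.6]
opening: 0.0001
grasp_force: 4.2
```

```bash
python3 -m pendant '[[[0,0,-0.005,0],[0,0,-0.03,0],[0,0,-0.04,0],[0,0,-0.034,0],[-0.038,0.012,0,0],[-0.038,0.012,0,0],[-0.038,0.012,0,0],[-0.038,0.012,0,0],[-0.038,0.011,0,0],[0,0,0.03,0],[0,0,0.025,0],[0,0,0,0]]]'
python3 - <<'E'
from h import *
s=monitor.observe();print(s['eef_pos'].round(4),s['force'].round(2))
S=get_image('side');p=s['eef_pos']-[0,0,.011]
for q in (p,np.array([.5581,-.2686,.078])):
    c=S['extrinsics'][:3,:3]@q+S['extrinsics'][:3,3];print((S['K'][:2,:2]@(c[:2]/c[2])+S['K'][:2,2]).round(1))
f=np.hstack([S['frame'][90:210,350:470],S['frame'][130:250,330:450]]);cv2.imwrite('pics/a3.png',cv2.resize(f,None,fx=3.3,fy=3.3,interpolation=2)[:,:,::-1])
E
```

```text
t: 13.92
eef_pos: [0.5568, -0.2678, 0.1129]
orientation: [-0.002, 0.707, 0.707, -0.0]
force: [-0.6, -1.0, 0.7]
opening: 0.0001
grasp_force: 0.0
[ 0.5568 -0.2678  0.1129] [-0.58 -0.98  0.67]
[409.4 132.3]
[407.8 139.9]
```

View pics/a3.png

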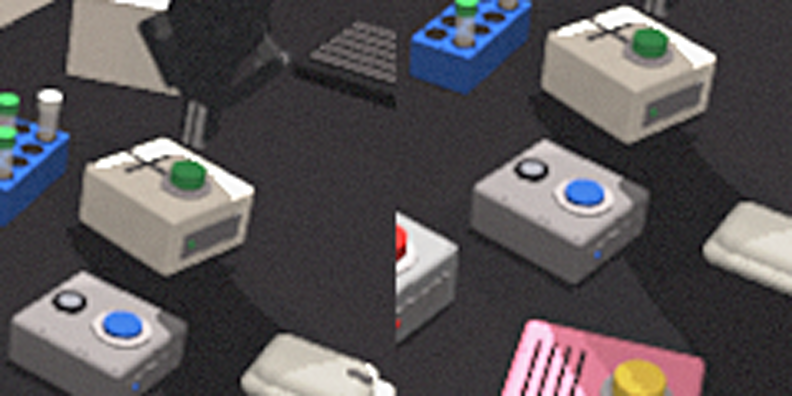

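The blue key is down, and the fingertips at (409,135) are above the green key top at (407,141), so I'll lower.

```bash
python3 -m pendant '[[[0,0,0.012,0],[0,0,0.008,0],[0,0,0.002,0],[0,0,0.002,0],[0,0,0.002,0],[0,0,0.002,0],[0,0,0.002,0],[0,0,0.001,0],[0,0,0,0],[0,0,0,0]]]'
```

```text
t: 15.22
eef_pos: [0.5582, -0.2685, 0.0839]
orientation: [0.0, 0.707, 0.707, 0.0]
force: [0.5, -0.7, 1.4]
opening: 0.0002
grasp_force: 1.1
```

```bash
python3 -m pendant '[[[0,0,0.002,0],[0,0,0.002,0],[0,0,0.001,0],[0,0,0.001,0],[0,0,0,0],[0,0,0,0]]]'
```

```text
t: 15.98
eef_pos: [0.5582, -0.2685, 0.0779]
orientation: [0.0, 0.707, 0.707, 0.0]
force: [1.8, -0.1, 3.1]
opening: 0.0002
grasp_force: 1.7
```

```bash
python3 -m pendant '[[[0,0,0.001,0],[0,0,0.001,0],[0,0,0,0],[0,0,0,0]]]'
```

```text
t: 16.48
eef_pos: [0.5582, -0.2685, 0.0763]
orientation: [0.0, 0.707, 0.707, 0.0]
force: [0.4, -0.1, 8.0]
opening: -0.0
grasp_force: 4.1
```

```bash
python3 -m pendant '[[[0,0,-0.005,0],[0,0,-0.03,0],[0,0,-0.05,0],[0,0,-0.05,0],[-0.03,-0.03,-0.02,0],[-0.04,-0.04,0,0],[-0.04,-0.04,0,0],[-0.04,-0.04,0,0],[-0.04,-0.04,0,0],[0,0,0,0],[0,0,0,0]]]'
python3 m.py | head -4
python3 - <<'E'
from h import *
S,T=get_image('side'),get_image('top')
f=np.hstack([S['frame'][110:310,190:450],T['frame'][110:310,140:480]]);cv2.imwrite('pics/f.png',cv2.resize(f,None,fx=1.33,fy=1.33,interpolation=2)[:,:,::-1])
E
```

```text
t: 17.85
eef_pos: [0.3677, -0.4579, 0.2303]
orientation: [-0.001, 0.707, 0.707, 0.0]
force: [0.8, 0.4, -0.4]
opening: -0.0
grasp_force: 0.0
yellow (np.int32(75), [243.6, 219.4]) (np.int32(145), [283.6, 258.0]) [0.5088 0.2634 0.085 ] [0.5025 0.2736 0.086 ] [0.5097 0.2656 0.0745]
blue (np.int32(82), [376.7, 226.4]) (np.int32(72), [386.8, 188.0]) [ 0.4989 -0.0776  0.06  ] [ 0.4928 -0.0627  0.061 ] [ 0.5    -0.0789  0.0484]
green (np.int32(77), [450.5, 205.1]) (np.int32(47), [406.4, 144.3]) [ 0.5573 -0.2654  0.075 ] [ 0.5502 -0.2487  0.076 ] [ 0.5588 -0.2686  0.064 ]
red (np.int32(80), [317.2, 201.6]) (np.int32(125), [326.4, 203.2]) [0.5592 0.0778 0.07  ] [0.5559 0.0852 0.071 ] [0.5603 0.0783 0.0644]
```

View pics/f.png

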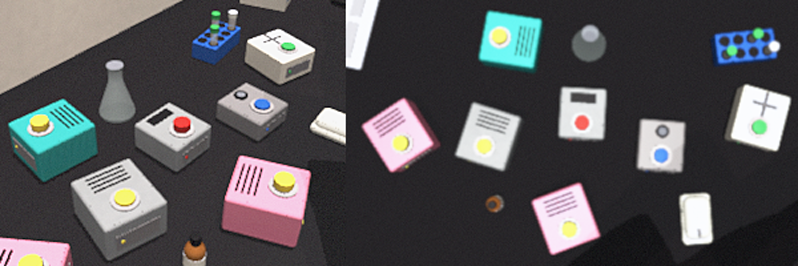

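The final view shows yellow, blue and green down and red up. Every object is where it started and the hand is clear.

```bash
python3 -c "
from plant import robot
print(robot.close_job())"
```

```text
the job is handed in; nothing more can be done
None
```

I pressed the lamp's yellow, camera's blue and stage drive's green keys fully down in that order, at about 8–9 N each; the red shutter key is still up, nothing else looks moved, the hand is clear, and I handed the job in at about 18 s.

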